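# Rebuild the handle and key cylinder of a room safe

## Task

Put the serviced safe parts from the turntable back on their two units. Build up the handle on the upright spindle from the bottom: the wide steel rose first, then the knob on top of it, and last the green lens in the recess of the knob's top. In the lock case, stand the brass key plug in its bore and then close the orange battery cover over plug and batteries, so that everything sits fully home, and leave the grease tin standing where it is.

Things in the scene. Friction and masses are not known exactly. Their poses are not given: they have to be found in the camera images.
- rose: The rose: flat round steel ring with a stepped top, outside diameter 58 mm (51 mm over its upper 4 mm), 12 mm high, through bore 22 mm. Lies flat on the turntable. Origin: centre of its underside, z up.
- knob: The safe handle knob: light brushed-metal cylinder with a fine dark knurl, diameter 46 mm, 24 mm high, standing upright. Through bore 15 mm (slips over the spindle); in its top a round recess for the lens, 29 mm in diameter, 4 mm deep, its floor 20 mm above the underside. Origin: centre of its underside, z up.
- lens: The green glass indicator lens: round, 24 mm in diameter, 15 mm high, straight sides from 1.5 to 11 mm above the underside, domed top, lower edge chamfered. Stands dome up. Origin: centre of its underside, z up. Seated in the knob it stands 11 mm proud of the knob's top.
- plug: The brass key cylinder plug: brass cylinder 22 mm in diameter, 34 mm high, foot chamfered 2.5 by 3 mm, dark key slot in its top face. Stands upright. Origin: centre of its underside, z up.
- cover: The orange battery cover: upside-down tub 80 (its x) by 70 mm (its y), open below, inside 74 by 64 mm, 20 mm deep; flat top 23 mm above the rim. On top a grip rib along its x: 44 mm long, 14 mm wide, 12 mm high (top 35 mm above the rim). Lies rim down, as it is to be fitted. Origin: centre of the rim plane (underside), z up.
- handle_drive: Handle drive unit, fixed: steel plate 130 (x) by 100 mm, two bolts at y 34 and -34 mm, x 36 to 92 mm, 23 mm high. In its middle a round grey bearing, 46 mm wide, flat top at 20 mm: the rose rests there, the knob on it at 32 mm. Spindle: 10 mm thick, upright, 16 mm collar at its foot up to 24 mm (tapers off by 27), cone tip 45 to 50 mm. Heights from the origin: spindle axis at the underside, z up.
- lock_case: Lock case, fixed: grey box 140 (x) by 96 by 26 mm. On top, central, a black curb 62 (x) by 52, 4 mm high; in it a bore 26 mm wide, 18 deep, centre at x -14 mm, y 0 (away from the bright solenoid end, +x), and 2 batteries along y, 5 mm proud, at x 9 and 21. The cover goes over the curb (6 mm play), centred, its x along the case's x either way, rim on the box top. Origin: centre of the underside, z up.
- turntable: The walnut turntable, a dark wooden disc 350 mm in diameter on a low foot, braked: it does not turn. Its top, on which the parts lie, is 30 mm above the bench. A hex key and a spare nut also lie on it and do not matter. Origin: centre of its underside at bench level, z up.
- grease_tin: A small grease tin, diameter 44 mm, 26 mm high, aluminium with a white lid, near the middle of the turntable among the parts: it stays there. Origin: centre of its underside, z up.
Not all that is in view belongs to the job. Of the things that look like the rose, the smallest one is meant.

How it is judged:
By the outcome, as a careful person would: the job done as asked, in the order asked, and still so for the second after the job is handed in, with the robot touching nothing.
It also fails if it takes over 125 s, if anything falls off the work surface, if the arm or the gripper's body presses on something with over 40 N, if the wrist force passes 120 N, or if a joint passes its speed limit or range.

## Robot

A 6-joint arm with a two-finger parallel gripper is mounted at the origin on the work surface. World frame = base frame: x ahead of the robot, y to its left, z up, the work surface at z = 0. Lengths are in m, angles in rad, forces in N, time in s.
With the tool pointing down it reaches from about 0.425 to 0.95 m from the base axis. Payload 3.5 kg.
Tool frame: the origin (TCP) lies midway between the tips of the shut fingers; the grasp point (between the pads) lies 19 mm behind it; z points along the fingers, y is the line along which they close (so a half turn about z gives the same grasp; the last joint's range is limited). The gripper opens to 85 mm and grips with 20 to 120 N. Pads are 22 mm wide; open, the fingers measure 114 mm over their backs; the gripper's body (76 mm by 85 mm) begins 54 mm behind the grasp point. The pads swing forward as they close: fully open they stand 13 mm farther back than shut.
Start: joints at [1.172, 0.286, 1.577, -0, 1.279, -0.15], TCP at [0.166, 0.654, 0.231] pointing down, gripper open.
Joint ranges: [-2.77, 2.77], [-0.9, 2.22], [0.21, 2.48], [-1.53, 4.67], [0.24, 2.81], [-2.84, 2.84]. Speed limits (rad/s): [2.79, 2.79, 3.14, 3.14, 3.14, 3.14].

## Interface

Orientations are given as a unit quaternion [x, y, z, w].
In Python, from plant import ctrl, cams, order gives the robot as it stands.
- The arm moves only by the tool move_arm, never from a script. Its argument "plan" is one flat list of numbers, 7 for each row, row after row: the shift along the world's x, y, z in mm, then the turn, a rotation vector about the world's x, y, z in degrees, then the finger opening in mm, from 0 to 85.4. A call has 1 to 12 rows; each row shifts and turns the commanded pose from where the row before left it; what a row does not reach is not made up. A row lasts 1/10 s, in which the tool goes at most 50 mm and 8.59 degrees, less where a joint would pass 70% of its speed; a pose out of reach is approached as far as the arm can. A call is refused whole if a number of a shift passes 50 or a number of a turn 8.59, either way. A call with a gripper value outside its range is refused whole. The fingers move at their own pace and stop on an object; "newtons" is the grip in N (left out, the last holds). Time passes only in rows, so rows that do not move let the fingers close. It gives the time, the measured TCP pose, the force, the opening and the grip force at its end, in the units of the state.
- ctrl.get_state(): the state, without advancing time (a new reading comes with each control period).
- cams.read_camera(name): name is "scene" or "side" or "wrist"; returns a dict with "color" (420x560x3 uint8, red, green, blue), "fov_y" (degrees; the focal length in pixels is half the picture's height over the tangent of half this angle, whatever the lens; pixels are square), "cx", "cy" (the principal point, pixels), "origin" and "orientation" of the camera in the world; the wrist camera has in their place "T_tool_cam" (4x4, takes a point from camera to tool coordinates, whose origin is the TCP and whose axes are the flange's). Camera axes: x right, y up, looking along -z (the intrinsics and any distortion apply to the point x, -y, -z); pixel columns grow to the right and rows downward; lengths in m; the calibration is good to about 2 mm. A picture is of the moment at which its call begins: read the wrist's pose just before it. There is no depth.
- order.sign_off(): hands the job in; it is judged then, once.
The state is a dict: "time": time; "qpos": joint angles; "dq": joint speeds; "joint_efforts": joint torques, N m; "eef_pos": TCP position; "tcp_rot": TCP orientation; "contact_force": force on the tool from outside, world axes, zero at the start; "wrist_torque": the same for the moment, N m; "opening": opening from 0.0 (shut) to 1.0 (fully open); "finger_force": force on a finger pad.
Only numpy, scipy, OpenCV 4.12 (cv2) and the standard library are available. Lean on these libraries where they do the work, as an engineer would, in place of code of your own. Each camera call takes 0.05 s, during which the arm holds its last target. There are 200 camera calls.

## Working session

There is one attempt and no reset: what is moved stays moved. The work goes in short steps, Python scripts to look and compute and a tool call to move; the robot and the scene stay as the last step left them, time stands still between calls to the robot, and variables do not carry over. Pictures are saved under pics/ and viewed, at most 14 in all, crops included, and the job is handed in when it is done.

Besides the shell and the picture viewer there is one more tool, called after ">>>" as name(argument=value, ...) on one line, values as JSON. move_arm: Moves the arm, as the interface text tells. Its arguments: {"type":"object","properties":{"plan":{"type":"array","items":{"type":"number"}},"newtons":{"type":"number"}},"required":["plan"]}

```bash
ls; mkdir -p pics
python3 - <<'E'
from plant import ctrl,cams,order
import cv2
print(ctrl.get_state())
for n in ["scene","side","wrist"]:
    d=cams.read_camera(n); cv2.imwrite(f"pics/{n}0.png",d["color"][:,:,::-1]); print(n,{k:v for k,v in d.items() if k!="color"})
E
```

```text
pics
{'time': 0.0, 'qpos': array([ 1.17200675e+00,  2.87203817e-01,  1.57817036e+00, -3.99348115e-05,
        1.27861242e+00, -1.50026142e-01]), 'dq': array([ 0.00015481, -0.00101404, -0.00014014, -0.000327  , -0.00188669,
       -0.00075359]), 'joint_efforts': array([ 9.84156250e-04, -4.05979657e+01, -2.92625803e+01, -4.70515727e-05,
        5.90561220e-03, -4.99210870e-06]), 'eef_pos': array([0.1659278 , 0.65360832, 0.22992534]), 'tcp_rot': array([ 1.24055431e-01,  9.92274567e-01, -1.15737022e-03, -3.05953471e-04]), 'contact_force': array([ 0.90029923,  0.6888569 , -0.78719722]), 'wrist_torque': array([-0.01490176, -0.03806336,  0.04972243]), 'finger_force': 0.0, 'opening': 0.999756245799916}
scene {'fov_y': 44.49134420110279, 'cx': 275.4053627647462, 'cy': 208.2043844085194, 'origin': array([1.31543804, 0.12932654, 0.69818181]), 'orientation': array([0.29829271, 0.33970316, 0.68734235, 0.5684925 ])}
side {'fov_y': 50.04242730441736, 'cx': 273.77547172704084, 'cy': 216.03443196252897, 'origin': array([ 0.22497733, -0.62889817,  0.90382483]), 'orientation': array([ 0.32684155, -0.06243711, -0.18659754,  0.92436874])}
wrist {'fov_y': 67.911945636201, 'cx': 276.9131524072134, 'cy': 207.62345418058118, 'T_tool_cam': array([[ 1.05998878e-03,  9.65348725e-01,  2.60961137e-01,
         6.61091743e-02],
       [ 9.99999437e-01, -1.01155871e-03, -3.19899243e-04,
         1.64838988e-05],
       [-4.48368149e-05,  2.60961329e-01, -9.65349254e-01,
        -1.42094272e-01],
       [ 0.00000000e+00,  0.00000000e+00,  0.00000000e+00,
         1.00000000e+00]])}
```

```bash
python3 -c "
import cv2
for n in ['scene','side','wrist']:
    i=cv2.imread(f'pics/{n}0.png'); cv2.imwrite(f'pics/{n}0b.png',cv2.resize(i,(800,600)))"
```

```text
(no output)
```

View pics/scene0b.png

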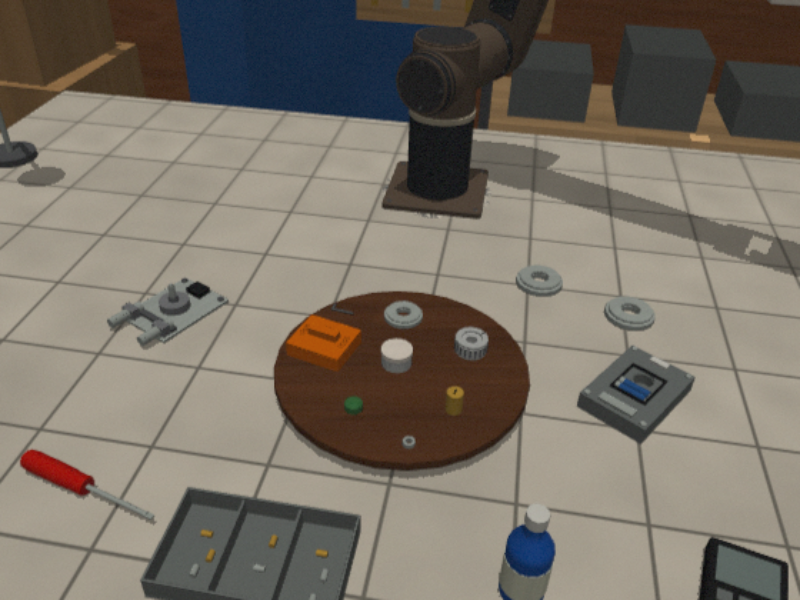

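View pics/side0b.png

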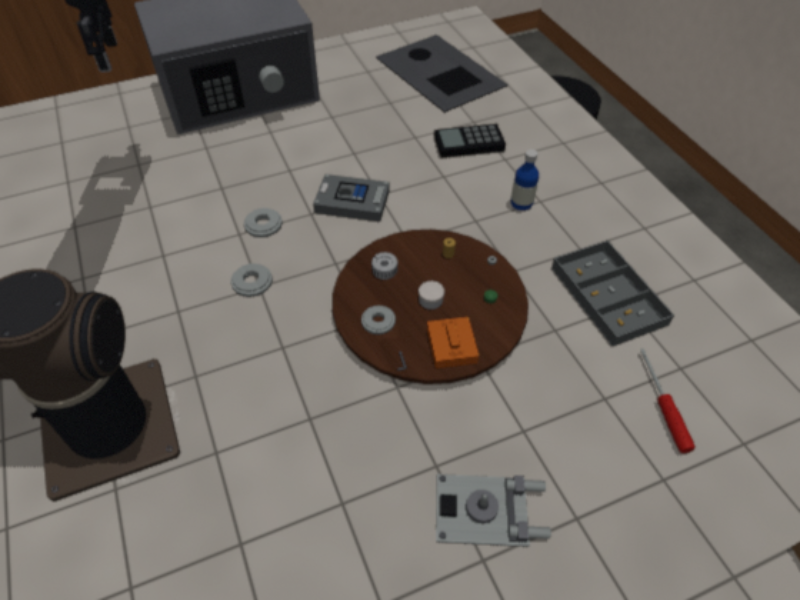

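View pics/wrist0b.png

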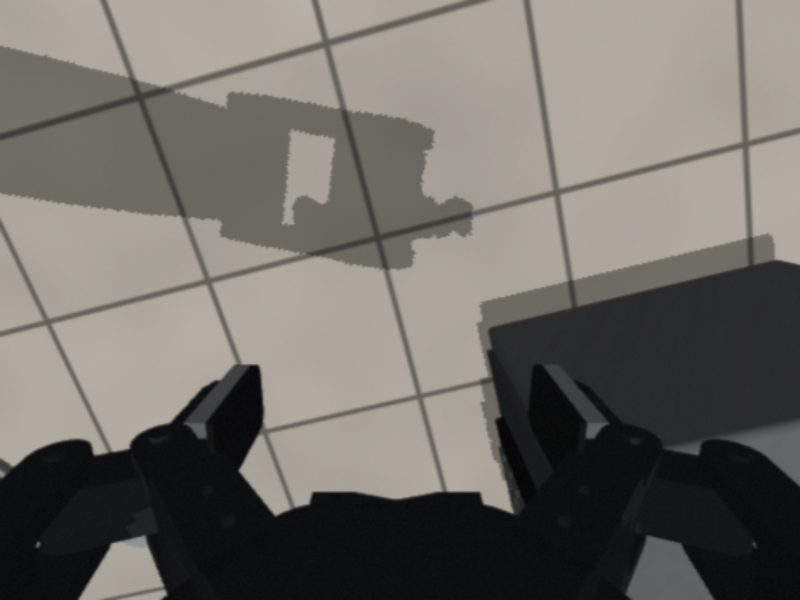

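The scene view shows these candidates for the rose: turntable ring at (403,313), bench rings at (540,278) and (630,312). The turntable one fits "lies on the turntable" and looks smallest. The others are: knob (471,342), tin (397,354), cover (323,341), lens (354,404), plug (455,400), drive (172,300), case (636,385). The side view agrees with this.

```bash
cat > h.py <<'E'
import numpy as np, cv2
from scipy.spatial.transform import Rotation as R
from plant import ctrl,cams,order
def cam(n):
    s=ctrl.get_state(); d=cams.read_camera(n)
    if n=="wrist":
        T=np.eye(4);T[:3,:3]=R.from_quat(s["tcp_rot"]).as_matrix();T[:3,3]=s["eef_pos"];T=T@d["T_tool_cam"]
        d["M"],d["o"]=T[:3,:3],T[:3,3]
    else: d["M"],d["o"]=R.from_quat(d["orientation"]).as_matrix(),d["origin"]
    d["f"]=210/np.tan(np.radians(d["fov_y"]/2)); return d
def pt(d,u,v,z):
    r=d["M"]@np.array([(u-d["cx"])/d["f"],-(v-d["cy"])/d["f"],-1]); return d["o"]+r*(z-d["o"][2])/r[2]
def px(d,p):
    c=d["M"].T@(np.array(p)-d["o"]); return d["cx"]-d["f"]*c[0]/c[2], d["cy"]+d["f"]*c[1]/c[2]
def snap(n,name,crop=None):
    d=cam(n); i=d["color"][:,:,::-1]
    if crop: a,b,c,e=crop; i=i[b:e,a:c]
    k=min(800/i.shape[1],600/i.shape[0]); cv2.imwrite(f"pics/{name}.png",cv2.resize(i,None,fx=k,fy=k,interpolation=cv2.INTER_CUBIC)); return d
def st():
    s=ctrl.get_state(); print(round(s["time"],2),"tcp",np.round(s["eef_pos"]*1000,1),"rot",np.round(R.from_quat(s["tcp_rot"]).as_matrix()[:,1],3),"open",round(s["opening"],3),"q",np.round(s["qpos"],2))
E
python3 - <<'E'
from h import *
a=cam("scene");b=cam("side")
P={"rose":((403,312),(378,318),.042),"knob":((471,335),(385,260),.054),"lens":((354,404),(490,296),.04),"plug":((455,391),(449,243),.064),"tin":((397,347),(431,289),.056),
"rib":((323,328),(452,332),.065),"spindle":((170,286),(483,496),.05),"bearing":((172,300),(481,506),.02),"case":((636,382),(352,190),.026),"ringA":((540,276),(262,220),.012),"ringB":((630,310),(252,277),.012),"table":((402,373),(430,305),.03)}
for k,(p,q,z) in P.items(): print(k,np.round(1000*pt(a,p[0]*.7,p[1]*.7,z)[:2]),np.round(1000*pt(b,q[0]*.7,q[1]*.7,z)[:2]))
# ring widths (scene, horizontal extents)
for n,l,r,v,z in [("rose",384,423,315,.036),("A",516,562,280,.006),("B",604,656,313,.006)]:
    print(n,np.linalg.norm(pt(a,l*.7,v*.7,z)-pt(a,r*.7,v*.7,z))*1000)
E
```

```text
rose [464.   8.] [459.   4.]
knob [513. 111.] [518. 114.]
lens [664. -22.] [659. -26.]
plug [640. 102.] [638.  99.]
tin [561.  15.] [564.  17.]
rib [553. -90.] [553. -87.]
spindle [ 484. -346.] [ 474. -348.]
bearing [ 479. -350.] [ 473. -350.]
case [533. 340.] [540. 347.]
ringA [281. 209.] [346. 349.]
ringB [347. 350.] [288. 207.]
table [583.  27.] [557.   4.]
rose 57.77515816392626
A 77.21989264502352
B 82.8068717377436
```

Run:
```python
from h import *
a=snap("scene","sc1",(180,195,380,335))
```

```text
(no output)
```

View pics/sc1.png

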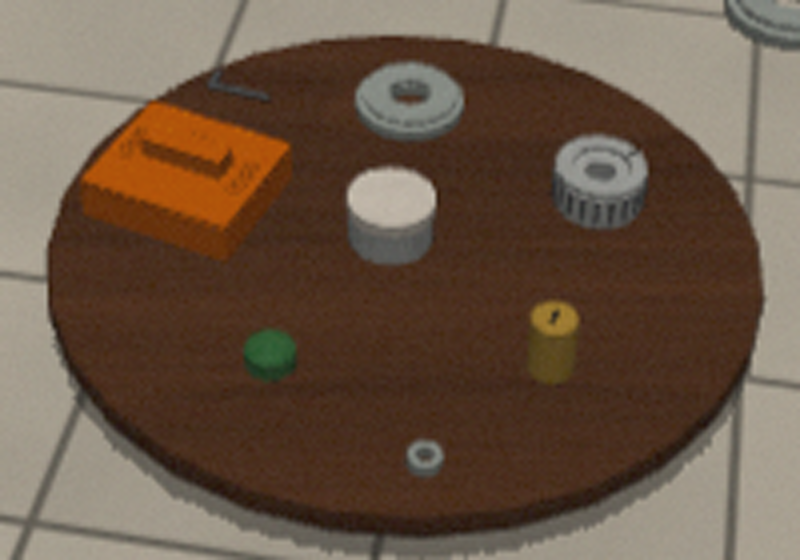

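The crop shows the turntable ring at (410,95), which measures about 58 mm against about 80 mm for the two bench rings, so this is the rose. I'm setting out above the turntable.

>>> move_arm(plan=[27,-36,0,0,0,0,85,27,-36,0,0,0,0,85,27,-36,0,0,0,0,85,27,-36,0,0,0,0,85,27,-36,0,0,0,0,85,27,-36,0,0,0,0,85,22,-40,0,0,0,0,85,22,-40,0,0,0,0,85,22,-40,0,0,0,0,85,22,-40,0,0,0,0,85,22,-40,0,0,0,0,85,22,-40,0,0,0,0,85])

```text
time: 1.5
eef_pos: [0.4608, 0.1965, 0.2316]
tcp_rot: [0.124, 0.992, 0.0, 0.0]
contact_force: [0.6, 0.2, 0.2]
opening: 0.995
finger_force: 0.0
```

>>> move_arm(plan=[26,-33,5,0,0,0,85,26,-33,5,0,0,0,85,26,-33,5,0,0,0,85,26,-33,5,0,0,0,85,26,-33,5,0,0,0,85,20,-15,0,0,0,0,85,0,0,0,0,0,0,85,0,0,0,0,0,0,85])

```text
time: 2.3
eef_pos: [0.61, 0.018, 0.2558]
tcp_rot: [0.124, 0.992, 0.0, -0.001]
contact_force: [-0.5, 0.5, 0.3]
opening: 0.996
finger_force: 0.0
```

Run:
```python
from h import *
st(); d=snap("wrist","w1")
for n,p in {"rose":(462,6,42),"knob":(515,112,54),"lens":(661,-24,45),"plug":(639,100,64),"tin":(562,16,56),"rib":(553,-88,65)}.items(): print(n,np.round(np.array(px(d,np.array(p)/1000))/.7))
```

```text
2.3 tcp [610.   18.  255.8] rot [0.247 0.969 0.   ] open 0.996 q [-0.14  0.13  1.72  0.    1.3  -1.46]
rose [329.  71.]
knob [490. 106.]
lens [362. 332.]
plug [508. 277.]
tin [377. 204.]
rib [238. 228.]
```

View pics/w1.png

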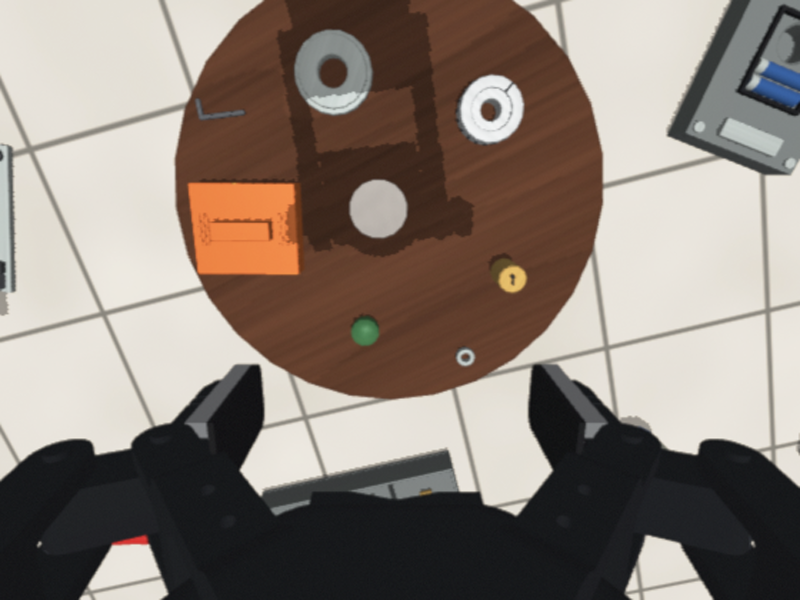

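The wrist view shows: rose (333,72), knob (491,108), tin (378,208), cover rib (241,231), lens (365,331), plug top (512,279), hex key (200–243,100–118). The cover's edges are parallel to the image rows, so its rib lies along the tool's y.

Run:
```python
from h import *
d=cam("wrist");a=cam("scene");b=cam("side")
for n,u,v,z in [("rosebore",332,71,.042),("knob",491,108,.054),("knobbore",490.5,110,.050),("lens",365,330,.043),("plug",512,279,.064),("tin",378,208,.056),("rib",241,231,.065),("hexA",200,110,.03),("hexB",243,113,.03),("nut",465,357,.035),
 ("covTL",188,183,.053),("covTR",299,183,.053),("covBR",299,274,.053),("covBL",199,274,.053)]:
    print(n,np.round(1000*pt(d,u*.7,v*.7,z)[:2],1))
# drive: bolts ends in side, case corners
for n,u,v,z in [("bolt1",543,485,.015),("bolt2",549,532,.015),("pl_a",437,475,.006),("pl_b",436,541,.006)]: print(n,np.round(1000*pt(b,u*.7,v*.7,z)[:2]))
for n,u,v,z in [("cA",322,177,.026),("cB",389,185,.026),("cC",382,219,.026),("cD",316,206,.026)]: print(n,np.round(1000*pt(b,u*.7,v*.7,z)[:2]))
```

```text
rosebore [462.2   8.3]
knob [516.3 113. ]
knobbore [517.1 113.3]
lens [660.2 -20.6]
plug [641.2 103.1]
tin [564.5  16.5]
rib [555.3 -86.2]
hexA [460.8 -98.7]
hexB [470.9 -67.4]
nut [708.4  56.5]
covTL [ 511.9 -117.2]
covTR [532.3 -36.5]
covBR [599.  -57.4]
covBL [ 579.6 -134.1]
bolt1 [ 572. -355.]
bolt2 [ 544. -418.]
pl_a [ 439. -278.]
pl_b [ 396. -366.]
cA [496. 411.]
cB [616. 332.]
cC [564. 243.]
cD [456. 330.]
```

>>> move_arm(plan=[-37,-2.5,-20,0,0,0,72,-37,-2.5,-20,0,0,0,72,-37,-2.5,-20,0,0,0,72,-37,-2.5,-20,0,0,0,72,0,0,-40,0,0,0,72,0,0,-30,0,0,0,72,0,0,-26,0,0,0,72,0,0,0,0,0,0,72,0,0,0,0,0,0,72])

```text
time: 3.4
eef_pos: [0.462, 0.0087, 0.0808]
tcp_rot: [0.124, 0.992, 0.0, -0.0]
contact_force: [0.2, -0.6, -0.7]
opening: 0.842
finger_force: 0.0
```

Run:
```python
from h import *
st(); d=snap("wrist","w2")
print(np.round(np.array(px(d,[.462,.008,.042]))/.7))
```

```text
3.4 tcp [462.    8.7  80.8] rot [0.245 0.969 0.   ] open 0.842 q [-0.2   0.    2.2   0.    0.94 -1.52]
[394. 336.]
```

View pics/w2.png

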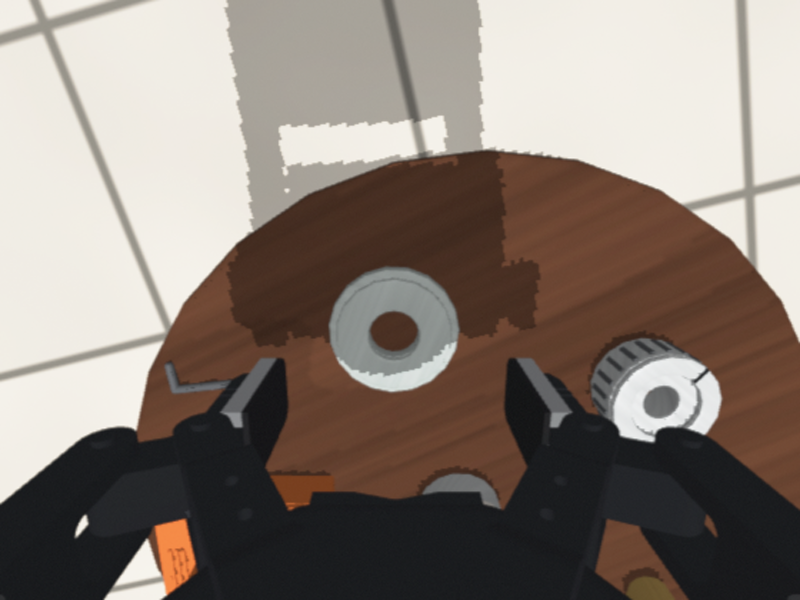

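The rose bore is at (393,332), within a couple of mm of the predicted (394,336), and centred between the fingers. Next: descend, grip and lift.

>>> move_arm(plan=[-1,0,-30,0,0,0,72,0,0,-20,0,0,0,72,0,0,-5,0,0,0,72,0,0,0,0,0,0,50,0,0,0,0,0,0,50,0,0,0,0,0,0,50,0,0,0,0,0,0,50,0,0,0,0,0,0,50,0,0,0,0,0,0,50], newtons=50)

```text
time: 4.35
eef_pos: [0.4627, 0.008, 0.027]
tcp_rot: [0.124, 0.992, -0.0, 0.002]
contact_force: [-1.2, 0.3, 6.5]
opening: 0.646
finger_force: 53.5
```

>>> move_arm(plan=[0,0,10,0,0,0,50,0,0,25,0,0,0,50,0,0,40,0,0,0,50,0,0,40,0,0,0,50,4,-30,10,0,0,0,50,4,-40,0,0,0,0,50,4,-40,0,0,0,0,50,4,-40,0,0,0,0,50,4,-40,0,0,0,0,50,4,-40,0,0,0,-6,50,0,-30,0,0,0,-5,50,0,0,0,0,0,0,50])

```text
time: 5.55
eef_pos: [0.4849, -0.2552, 0.1507]
tcp_rot: [0.221, 0.975, -0.001, 0.0]
contact_force: [-0.1, 0.2, -0.8]
opening: 0.644
finger_force: 53.2
```

Run:
```python
from h import *
st(); d=snap("wrist","w3")
for p in ([.479,-.348,.05],[.476,-.349,.02]): print(np.round(np.array(px(d,p))/.7))
```

```text
5.55 tcp [ 484.9 -255.2  150.7] rot [ 0.431  0.902 -0.001] open 0.644 q [-0.67  0.09  1.96 -0.    1.09 -1.79]
[248. 354.]
[259. 333.]
```

View pics/w3.png

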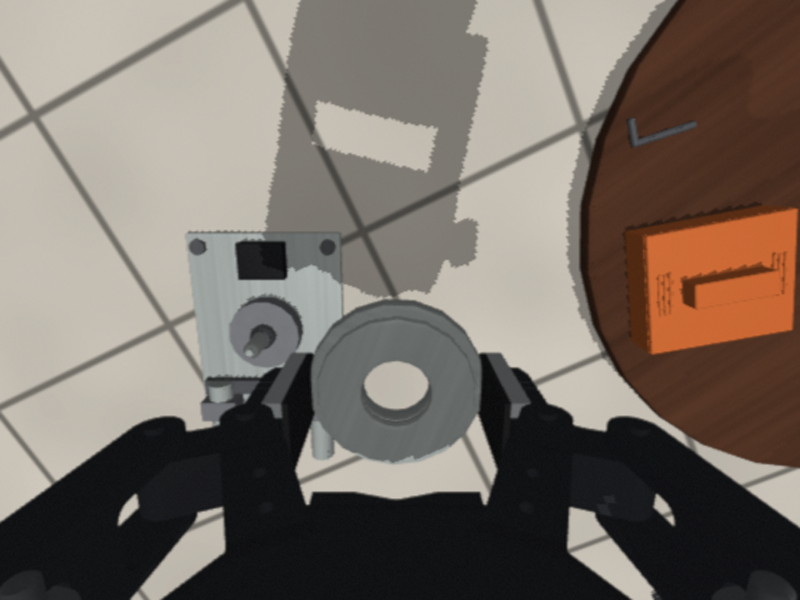

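The rose is held level, its bore at (397,383). The spindle tip is near (246,353), the bearing top centre near (266,331), and the plate is parallel to the tool axes.

Run:
```python
from h import *
d=cam("wrist"); s=ctrl.get_state()["eef_pos"]
print("tcp",s*1000)
print("rose bore",1000*pt(d,397*.7,384*.7,s[2]+.015))
for n,u,v,z in [("tip",246,353,.05),("bearing L",230,331,.02),("bearing R",302,331,.02),("ctr",266,331,.02),("plTL",187,233,.006),("plTR",341,233,.006)]: print(n,np.round(1000*pt(d,u*.7,v*.7,z)[:2],1))
a=cam("scene"); i=a["color"][180:250,70:170,::-1]; i=cv2.resize(i,None,fx=7,fy=7,interpolation=cv2.INTER_CUBIC)
b=cam("side"); j=b["color"][325:385,300:390,::-1]; j=cv2.resize(j,(700,490),interpolation=cv2.INTER_CUBIC)[:,:]
cv2.imwrite("pics/dr.png",cv2.resize(np.vstack([i,j]),(428,600)) if 0 else cv2.resize(np.hstack([i,j]),(800,280)))
```

```text
tcp [ 484.58477402 -251.80395061  150.05660423]
rose bore [ 481.82893972 -251.20904422  165.05660423]
tip [ 477.5 -346.2]
bearing L [ 466.4 -362.9]
bearing R [ 486.3 -320.8]
ctr [ 476.4 -341.8]
plTL [ 399.4 -360.6]
plTR [ 441.7 -271.4]
```

>>> move_arm(plan=[-1,-30,0,0,0,0,50,-1,-30,-10,0,0,0,50,-1,-24,-20,0,0,0,50,-1,-13,-20,0,0,0,50,0,0,-10,0,0,0,50,0,0,0,0,0,0,50,0,0,0,0,0,0,50,0,0,0,0,0,0,50])

```text
time: 6.55
eef_pos: [0.482, -0.3482, 0.0917]
tcp_rot: [0.218, 0.976, -0.0, 0.001]
contact_force: [-0.5, -0.2, -1.4]
opening: 0.64
finger_force: 53.2
```

Run:
```python
from h import *
st(); d=snap("wrist","w4",(180,170,380,320)); st()
s=ctrl.get_state()["eef_pos"]
print(np.round(px(d,[.478,-.348,.05])), np.round(px(d,s+[-.0028,.0006,.015])))
```

```text
6.55 tcp [ 482.  -348.2   91.7] rot [ 0.425  0.905 -0.001] open 0.64 q [-0.8   0.26  1.88  0.    1.   -1.93]
6.6 tcp [ 482.  -348.4   91.7] rot [ 0.426  0.905 -0.001] open 0.642 q [-0.8   0.26  1.88  0.    1.   -1.93]
[274. 227.] [275. 271.]
```

View pics/w4.png

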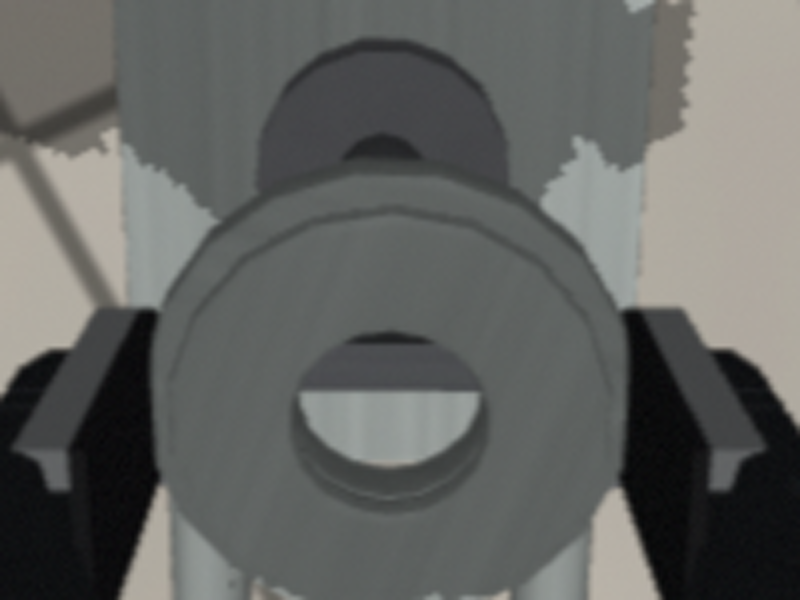

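The crop shows the rose bore centred at column 390 (rows 332–512), the bearing's back edge at row ~50 with columns 259–508, and the collar foot's back edge at row ~133, column 381.

Run:
```python
from h import *
d=cam("wrist"); s=ctrl.get_state(); p=s["eef_pos"]; M=R.from_quat(s["tcp_rot"]).as_matrix()
f=lambda c,r,z: 1000*(M.T@(pt(d,180+c/4,170+r/4,z)-p))[:2]   # tool frame x,y mm
print("bearing top back",f(383,50,.02)-[23,0],"with 40:",f(383,40,.02)-[23,0])
print("width",f(259,170,.02),f(508,170,.02))
print("collar foot",f(381,133,.02)-[8,0])
z=p[2]+.015
print("rose upper edge back",f(392,210,z)-[25.5,0],"lower step",f(392,172,z-.004)-[29,0])
print("bore top back/front",f(390,332,z),f(390,466,z),"bore bottom front", f(390,512,z-.012), f(390,465,z-.012))
```

```text
bearing top back [ 3.40656476 -0.57732911] with 40: [ 5.16493495 -0.5779226 ]
width [  4.66967993 -22.68356063] [ 4.73890811 21.71801133]
collar foot [ 3.51609241 -0.92607079]
rose upper edge back [-0.33094115  0.70611434] lower step [-0.75664349  0.71230114]
bore top back/front [11.09139036  0.51781882] [-5.29957596  0.54754039] bore bottom front [-18.46902508   0.59202038] [-11.90953813   0.58012613]
```

>>> move_arm(plan=[-4,0,0,0,0,0,50,0,0,-15,0,0,0,50,0,0,-20,0,0,0,50,0,0,-15,0,0,0,50,0,0,-10,0,0,0,50,0,0,-8,0,0,0,50,0,0,-4,0,0,0,50,0,0,0,0,0,0,50])

```text
time: 7.45
eef_pos: [0.4772, -0.3489, 0.0181]
tcp_rot: [0.219, 0.976, 0.0, -0.0]
contact_force: [-0.4, -0.4, -2.0]
opening: 0.644
finger_force: 53.2
```

>>> move_arm(plan=[0,0,-2,0,0,0,50,0,0,0,0,0,0,50])

```text
time: 7.65
eef_pos: [0.4777, -0.3493, 0.0171]
tcp_rot: [0.219, 0.976, -0.0, 0.001]
contact_force: [0.2, -0.0, -0.0]
opening: 0.642
finger_force: 53.3
```

>>> move_arm(plan=[0,0,-1,0,0,0,50,0,0,0,0,0,0,50])

```text
time: 7.85
eef_pos: [0.4777, -0.3493, 0.017]
tcp_rot: [0.219, 0.976, -0.0, 0.0]
contact_force: [-2.7, 1.9, 5.8]
opening: 0.639
finger_force: 53.9
```

Run:
```python
from h import *
st(); d=snap("wrist","w5",(180,170,380,320))
```

```text
7.85 tcp [ 477.7 -349.3   17. ] rot [ 0.427  0.904 -0.001] open 0.639 q [-0.8   0.37  1.91 -0.    0.86 -1.93]
```

View pics/w5.png

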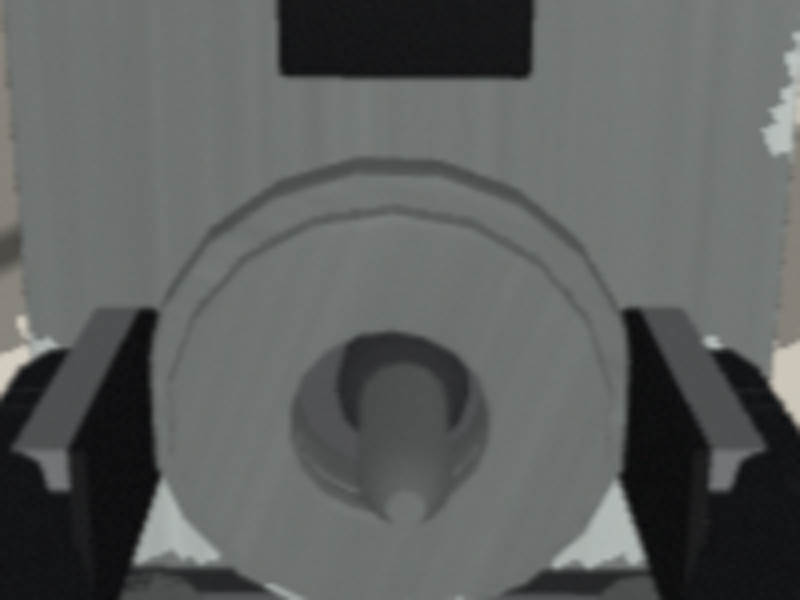

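The crop shows the spindle standing inside the rose bore (tip at (403,505), bore centred at column 390) and the rose down on the bearing, with contact at the expected height. Next: release and go for the knob.

>>> move_arm(plan=[0,0,0,0,0,0,72,0,0,0,0,0,0,72,0,0,0,0,0,0,72,0,0,15,0,0,0,72,0,0,40,0,0,0,72,0,0,45,0,0,0,72,0,20,40,0,0,0,72,4,42,0,0,0,0,72,4,42,0,0,0,0,72,4,42,0,0,0,0,72,4,42,0,0,0,0,72,4,42,0,0,0,0,72])

```text
time: 9.1
eef_pos: [0.4973, -0.1173, 0.1566]
tcp_rot: [0.219, 0.976, -0.0, 0.001]
contact_force: [0.1, 0.3, 1.1]
opening: 0.842
finger_force: 0.0
```

>>> move_arm(plan=[4,42,0,0,0,0,72,4,42,0,0,0,0,72,4,42,0,0,0,0,72,4,42,0,0,0,0,72,4,42,0,0,0,0,72,2,22,-20,0,0,0,72,0,0,-35,0,0,0,72,0,0,0,0,0,0,72,0,0,0,0,0,0,72,0,0,0,0,0,0,72])

```text
time: 10.1
eef_pos: [0.5205, 0.1127, 0.1024]
tcp_rot: [0.219, 0.976, 0.0, 0.002]
contact_force: [-0.9, 0.2, 0.3]
opening: 0.844
finger_force: 0.0
```

Run:
```python
from h import *
st(); d=snap("wrist","w6",(140,150,420,360)); st()
print(np.round(np.array(px(d,[.517,.113,.054]))))
```

```text
10.1 tcp [520.5 112.7 102.4] rot [0.427 0.904 0.001] open 0.844 q [ 0.02  0.12  2.03 -0.    0.99 -1.11]
10.15 tcp [520.7 112.7 102.6] rot [0.428 0.904 0.002] open 0.842 q [ 0.02  0.12  2.03 -0.    0.99 -1.11]
[275. 224.]
```

View pics/w6.png

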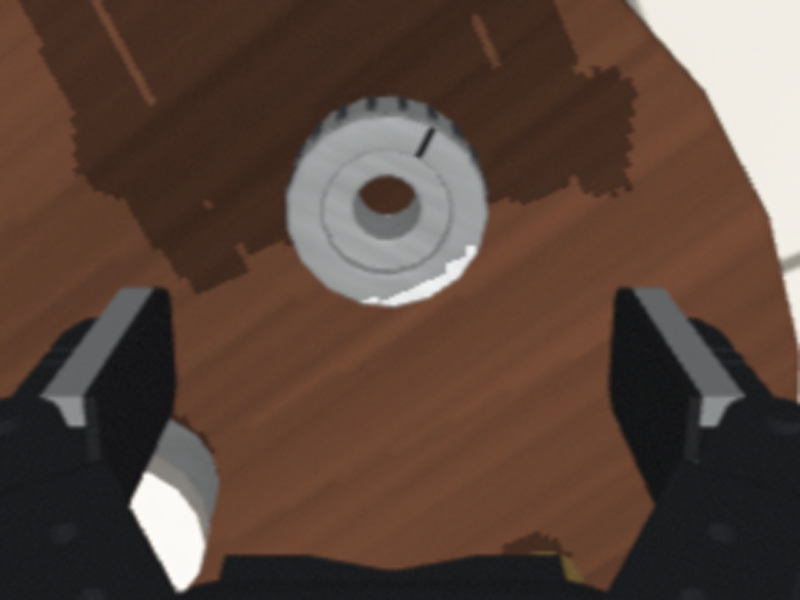

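The knob is centred at (387,210) in the crop, exactly as predicted for (517,113). Next: grip it.

>>> move_arm(plan=[-3.5,0,-30,0,0,0,72,0,0,-30,0,0,0,72,0,0,-10,0,0,0,72,0,0,0,0,0,0,38,0,0,0,0,0,0,38,0,0,0,0,0,0,38,0,0,0,0,0,0,38,0,0,0,0,0,0,38,0,0,0,0,0,0,38], newtons=50)

```text
time: 11.05
eef_pos: [0.5173, 0.1132, 0.0321]
tcp_rot: [0.219, 0.976, 0.0, 0.002]
contact_force: [-0.7, -0.4, 6.6]
opening: 0.516
finger_force: 51.8
```

>>> move_arm(plan=[0,0,10,0,0,0,38,0,0,25,0,0,0,38,0,0,40,0,0,0,38,0,0,45,0,0,0,38,-2,-30,10,0,0,0,38,-4,-42,0,0,0,0,38,-4,-42,0,0,0,0,38,-4,-42,0,0,0,0,38,-4,-42,0,0,0,0,38,-4,-42,0,0,0,0,38,-4,-42,0,0,0,0,38,-4,-42,0,0,0,0,38])

```text
time: 12.25
eef_pos: [0.4847, -0.2119, 0.1601]
tcp_rot: [0.219, 0.976, 0.0, -0.0]
contact_force: [1.1, 0.2, -1.6]
opening: 0.516
finger_force: 51.4
```

>>> move_arm(plan=[-1.5,-35,0,0,0,0,38,-1.5,-40,-10,0,0,0,38,-1.5,-36,-20,0,0,0,38,-1.5,-20,-25,0,0,0,38,0,0,0,0,0,0,38,0,0,0,0,0,0,38,0,0,0,0,0,0,38])

```text
time: 12.95
eef_pos: [0.4801, -0.3411, 0.1063]
tcp_rot: [0.218, 0.976, -0.0, 0.0]
contact_force: [0.5, -0.1, -0.5]
opening: 0.521
finger_force: 51.7
```

Run:
```python
from h import *
st(); d=snap("wrist","w7",(160,130,400,310)); st()
p=ctrl.get_state()["eef_pos"]
for q in ([.4783,-.3481,.05],[.4783,-.3481,.032],p+[0,0,.022]): print((np.array(px(d,q))-[160,130])*800/240)
```

```text
12.95 tcp [ 480.1 -341.1  106.3] rot [0.426 0.905 0.   ] open 0.521 q [-0.79  0.23  1.89  0.    1.02 -1.92]
13.0 tcp [ 480.4 -341.1  106.7] rot [ 0.426  0.905 -0.   ] open 0.52 q [-0.79  0.23  1.89  0.    1.02 -1.92]
[353.85997202 324.93795715]
[356.61902727 298.23247771]
[389.71481815 515.89498175]
```

View pics/w7.png

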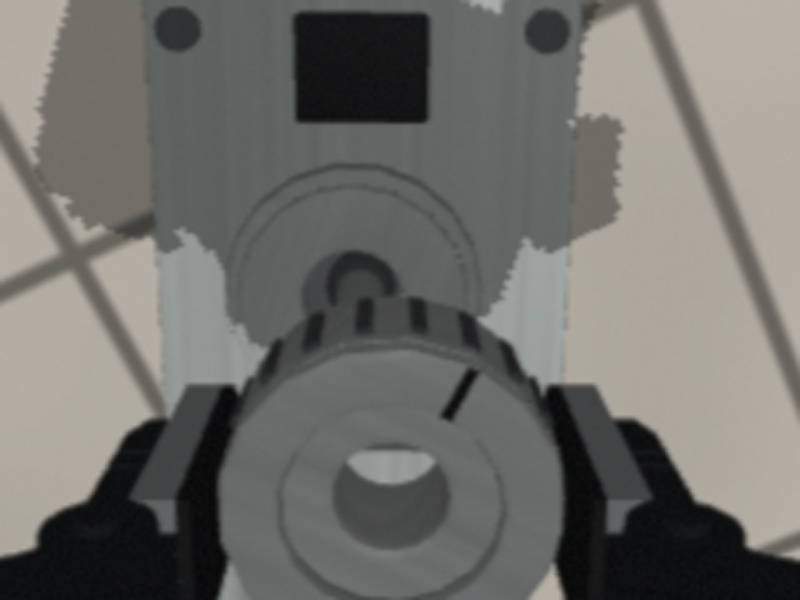

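The knob is held upright, its bore at (391,497). The rose on the bearing is centred at (355,~270), and the collar inside its bore is at (360,~285), which puts the spindle at (478.5,-347.7). Shift and lower.

>>> move_arm(plan=[-2,-6.5,0,0,0,0,38,0,0,-15,0,0,0,38,0,0,-20,0,0,0,38,0,0,-15,0,0,0,38,0,0,-10,0,0,0,38,0,0,-8,0,0,0,38,0,0,-2,0,0,0,38,0,0,0,0,0,0,38])

```text
time: 13.8
eef_pos: [0.4778, -0.3484, 0.0353]
tcp_rot: [0.219, 0.976, -0.0, 0.0]
contact_force: [-0.3, 0.3, -1.0]
opening: 0.518
finger_force: 51.7
```

>>> move_arm(plan=[0,0,-2,0,0,0,38,0,0,-2,0,0,0,38,0,0,0,0,0,0,38])

```text
time: 14.1
eef_pos: [0.4784, -0.349, 0.0341]
tcp_rot: [0.219, 0.976, -0.0, 0.0]
contact_force: [-4.1, 1.7, 8.5]
opening: 0.518
finger_force: 52.5
```

>>> move_arm(plan=[0,0,0,0,0,0,60,0,0,0,0,0,0,60,0,0,0,0,0,0,60,0,0,20,0,0,0,60,0,0,45,0,0,0,60,0,0,45,0,0,0,60,10,20,20,0,0,0,60,20,36,0,0,0,0,60,20,36,0,0,0,0,60,20,36,0,0,0,0,60,20,36,0,0,0,0,60,20,36,0,0,0,0,60])

```text
time: 15.3
eef_pos: [0.5883, -0.1468, 0.1612]
tcp_rot: [0.219, 0.976, -0.0, 0.0]
contact_force: [0.4, 0.2, -0.7]
opening: 0.704
finger_force: 0.0
```

>>> move_arm(plan=[20,36,0,0,0,0,60,20,36,0,0,0,0,60,20,36,-10,0,0,0,60,12,21,-20,0,0,0,60,0,0,-30,0,0,0,60,0,0,0,0,0,0,60,0,0,0,0,0,0,60,0,0,0,0,0,0,60])

```text
time: 16.1
eef_pos: [0.6606, -0.0201, 0.1031]
tcp_rot: [0.219, 0.976, 0.0, 0.001]
contact_force: [1.0, 0.3, 0.2]
opening: 0.704
finger_force: 0.0
```

```bash
cat >> h.py <<'E'
def blob(d,lo,hi,roi=None):
    m=cv2.inRange(cv2.cvtColor(d["color"],cv2.COLOR_RGB2HSV),lo,hi)
    n,l,s,c=cv2.connectedComponentsWithStats(m); k=1+np.argmax(s[1:,4]); return s[k],c[k],(l==k).astype(np.uint8)
E
python3 - <<'E'
from h import *
st(); d=cam("wrist"); cv2.imwrite("pics/w8.png",d["color"][:,:,::-1])
s,c,_=blob(d,(40,80,20),(85,255,255)); print(s,c)
u=s[0]+s[2]/2
print("ctr",1000*pt(d,c[0],c[1],.038),"pred",px(d,[.660,-.0206,.038]))
# width check at mid-height
print(1000*np.linalg.norm(pt(d,s[0],c[1],.038)-pt(d,s[0]+s[2],c[1],.038)))
b=cam("side"); cv2.imwrite("pics/s8.png",b["color"][:,:,::-1])
E
```

```text
16.1 tcp [660.6 -20.1 103.1] rot [0.427 0.904 0.001] open 0.704 q [-0.18  0.38  1.71 -0.    1.05 -1.31]
[258 208  35  36 961] [274.79604579 225.45993757]
ctr [662.70380541 -22.622774    38.        ] pred (np.float64(275.7589114291542), np.float64(220.9483497106172))
24.46997715856817
```

>>> move_arm(plan=[1.5,-2,-30,0,0,0,60,0,0,-30,0,0,0,60,0,0,-7.5,0,0,0,60,0,0,0,0,0,0,18,0,0,0,0,0,0,18,0,0,0,0,0,0,18,0,0,0,0,0,0,18,0,0,0,0,0,0,18,0,0,0,0,0,0,18], newtons=35)

```text
time: 17.1
eef_pos: [0.6629, -0.0216, 0.0364]
tcp_rot: [0.219, 0.976, 0.0, 0.002]
contact_force: [-0.7, -0.5, 6.4]
opening: 0.252
finger_force: 34.7
```

>>> move_arm(plan=[0,0,8,0,0,0,18,0,0,20,0,0,0,18,0,0,40,0,0,0,18,0,0,45,0,0,0,18,-12,-20,10,0,0,0,18,-20,-36,0,0,0,0,18,-20,-36,0,0,0,0,18,-20,-36,0,0,0,0,18,-20,-36,0,0,0,0,18,-20,-36,0,0,0,0,18,-20,-36,0,0,0,0,18,-20,-36,0,0,0,0,18])

```text
time: 18.3
eef_pos: [0.508, -0.2942, 0.1569]
tcp_rot: [0.219, 0.976, 0.0, -0.0]
contact_force: [-1.1, -0.1, -0.2]
opening: 0.248
finger_force: 34.3
```

>>> move_arm(plan=[-10,-20,0,0,0,0,18,-10,-20,-20,0,0,0,18,-8,-12,-20,0,0,0,18,0,0,-12,0,0,0,18,0,0,0,0,0,0,18,0,0,0,0,0,0,18,0,0,0,0,0,0,18])

```text
time: 19.0
eef_pos: [0.4822, -0.345, 0.1061]
tcp_rot: [0.218, 0.976, -0.0, 0.001]
contact_force: [0.1, -0.5, -0.2]
opening: 0.248
finger_force: 34.3
```

Run:
```python
from h import *
st(); d=snap("wrist","w9",(160,150,400,330)); st()
p=ctrl.get_state()["eef_pos"]
for q in ([.4785,-.3487,.056],p+[0,0,.0026]): print((np.array(px(d,q))-[160,150])*800/240)
s,c,_=blob(d,(40,80,20),(85,255,255)); print(s,c, (c-[160,150])/.3)
```

```text
19.0 tcp [ 482.2 -345.   106.1] rot [ 0.426  0.905 -0.001] open 0.248 q [-0.79  0.24  1.88  0.    1.02 -1.92]
19.05 tcp [ 482.3 -345.1  106.2] rot [ 0.426  0.905 -0.001] open 0.251 q [-0.79  0.24  1.88  0.    1.02 -1.92]
[364.2118917  252.84627916]
[388.58083868 380.49471281]
[ 254  238   47   50 1862] [277.05746509 263.20784103] [390.1915503 377.3594701]
```

View pics/w9.png

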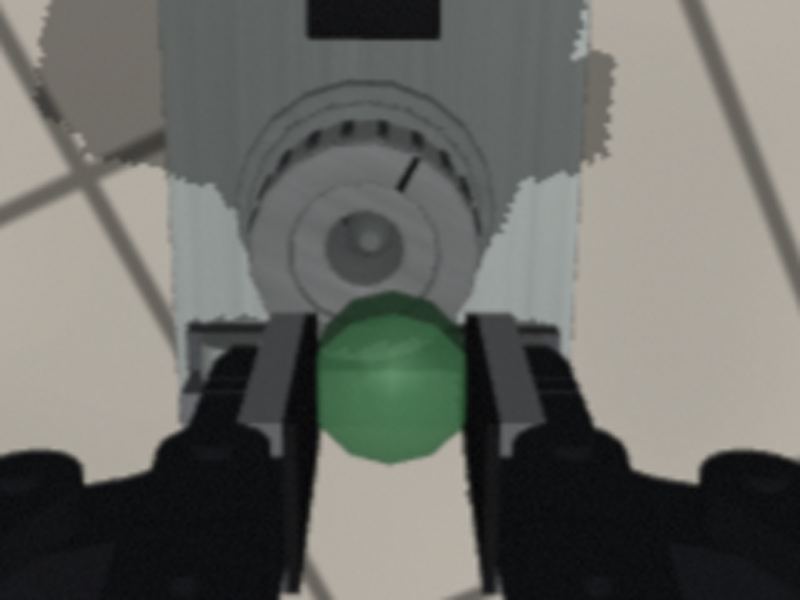

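The knob sits on the rose with the spindle visible in its bore at (365,250), as predicted. The lens is upright in the fingers at (390,377), centred. Shift and lower.

>>> move_arm(plan=[-4,-3.5,0,0,0,0,18,0,0,-15,0,0,0,18,0,0,-15,0,0,0,18,0,0,-8,0,0,0,18,0,0,-5,0,0,0,18,0,0,-2,0,0,0,18,0,0,0,0,0,0,18])

```text
time: 19.75
eef_pos: [0.4771, -0.3487, 0.0594]
tcp_rot: [0.219, 0.976, 0.0, -0.0]
contact_force: [0.3, 0.7, -0.1]
opening: 0.253
finger_force: 34.3
```

>>> move_arm(plan=[0,0,-2,0,0,0,18,0,0,-2,0,0,0,18,0,0,0,0,0,0,18])

```text
time: 20.05
eef_pos: [0.4778, -0.3494, 0.0583]
tcp_rot: [0.219, 0.976, -0.0, 0.0]
contact_force: [-3.7, 2.4, 8.4]
opening: 0.25
finger_force: 35.2
```

>>> move_arm(plan=[0,0,0,0,0,0,50,0,0,0,0,0,0,50,0,0,0,0,0,0,50,0,0,20,0,0,0,50,0,0,45,0,0,0,50,0,0,45,0,0,0,50,6,20,10,0,0,-5,50,13.6,37.7,0,0,0,-5,50,13.6,37.7,0,0,0,0,50,13.6,37.7,0,0,0,0,50,13.6,37.7,0,0,0,0,50,13.6,37.7,0,0,0,0,50])

```text
time: 21.25
eef_pos: [0.5514, -0.1387, 0.1756]
tcp_rot: [0.303, 0.953, 0.0, 0.0]
contact_force: [0.6, -0.7, -0.1]
opening: 0.59
finger_force: 0.0
```

>>> move_arm(plan=[13.6,37.7,0,0,0,0,50,13.6,37.7,0,0,0,0,50,13.6,37.7,0,0,0,0,50,13.6,37.7,0,0,0,0,50,13.6,37.7,0,0,0,0,50,13.6,37.7,0,0,0,0,50,7,17,-20,0,0,0,50,0,0,-30,0,0,0,50,0,0,0,0,0,0,50,0,0,0,0,0,0,50,0,0,0,0,0,0,50])

```text
time: 22.35
eef_pos: [0.6407, 0.1024, 0.1275]
tcp_rot: [0.303, 0.953, 0.0, 0.001]
contact_force: [-0.3, -0.4, 0.5]
opening: 0.585
finger_force: 0.0
```

Run:
```python
from h import *
st(); d=cam("wrist"); cv2.imwrite("pics/w10.png",d["color"][:,:,::-1])
s,c,m=blob(d,(15,90,60),(35,255,255)); print(s,c)
ang=np.arange(0,360,10)*np.pi/180
print("pred top circle ctr",px(d,[.6412,.1031,.064]),"bottom",px(d,[.6412,.1031,.03]))
print("silh from model cols",[px(d,[.6412,.1031,.047])])
print(1000*pt(d,c[0],c[1],.047))
for n in ("scene","side"):
    e=cam(n); cv2.imwrite(f"pics/{n}10.png",e["color"][:,:,::-1]); s,c,_=blob(e,(40,80,20),(85,255,255)); print(n,s,c,px(e,[.478,-.349,.060]))
```

```text
22.35 tcp [640.7 102.4 127.5] rot [0.578 0.816 0.001] open 0.585 q [ 0.    0.33  1.72 -0.    1.09 -0.95]
[262 198  32  40 998] [277.7254509  217.66432866]
pred top circle ctr (np.float64(278.01587051574336), np.float64(222.18978250229011)) bottom (np.float64(277.82535328776856), np.float64(209.04852237805744))
silh from model cols [(np.float64(277.91387924746454), np.float64(215.15475579578106))]
[642.71474379 101.85991841  47.        ]
scene [112 191  11   9  78] [117.3974359  194.79487179] (np.float64(118.01673798118273), np.float64(194.71914652214326))
side [335 341  11  11  96] [340.16666667 345.86458333] (np.float64(340.76506597551366), np.float64(344.9126564991842))
```

>>> move_arm(plan=[1,0,-35,0,0,0,50,0,0,-30,0,0,0,50,0,0,-11.5,0,0,0,50,0,0,0,0,0,0,16,0,0,0,0,0,0,16,0,0,0,0,0,0,16,0,0,0,0,0,0,16,0,0,0,0,0,0,16,0,0,0,0,0,0,16], newtons=40)

```text
time: 23.4
eef_pos: [0.6418, 0.1029, 0.0509]
tcp_rot: [0.303, 0.953, 0.0, 0.001]
contact_force: [0.1, 0.7, 4.0]
opening: 0.23
finger_force: 39.5
```

>>> move_arm(plan=[0,0,8,0,0,0,16,0,0,20,0,0,0,16,0,0,35,0,0,0,16,-10,25,35,0,0,0,16,-15,35,0,0,0,0,16,-15,35,0,0,0,0,16,-15,35,0,0,0,0,16,-15,35,0,0,0,0,16,0,0,0,0,0,0,16,0,0,0,0,0,0,16,0,0,0,0,0,0,16])

```text
time: 24.5
eef_pos: [0.571, 0.2672, 0.1473]
tcp_rot: [0.303, 0.953, -0.0, 0.0]
contact_force: [0.2, -0.7, -1.5]
opening: 0.236
finger_force: 39.2
```

Run:
```python
from h import *
st(); d=snap("wrist","w11"); st()
print(np.array(px(d,[.537,.343,.026]))/.7)
```

```text
24.5 tcp [571.  267.2 147.3] rot [ 0.578  0.816 -0.   ] open 0.236 q [ 0.28  0.27  1.76 -0.    1.11 -0.68]
24.55 tcp [571.2 266.8 147.3] rot [ 0.578  0.816 -0.   ] open 0.23 q [ 0.28  0.27  1.76 -0.    1.11 -0.68]
[470.22490318 166.21115883]
```

View pics/w11.png

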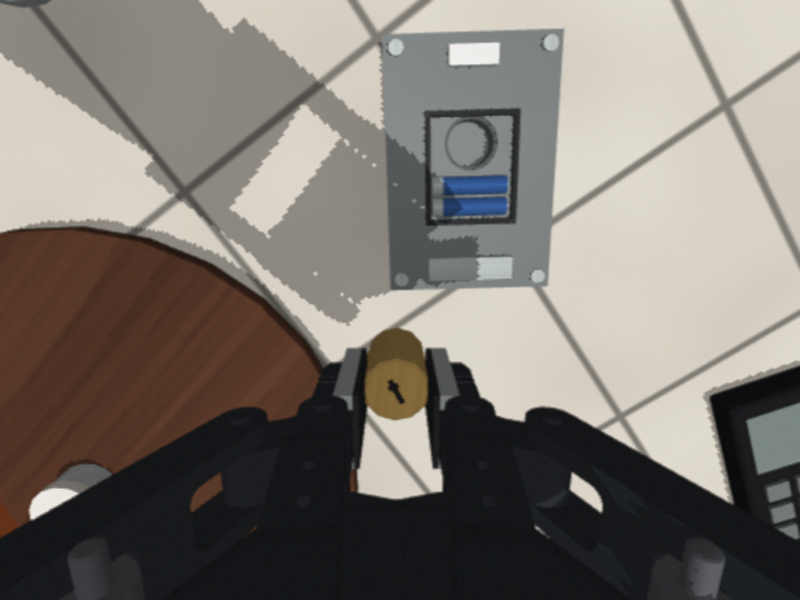

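The view shows the plug held upright, top centre (397,389). The bore is at (470,143) and the batteries at (475,195), so +x points to the image bottom. The curb corners are (424,112), (520,108), (517,222), (428,224).

Run:
```python
from h import *
d=cam("wrist"); st(); s=ctrl.get_state()["eef_pos"]
g=lambda u,v,z: 1000*pt(d,u*.7,v*.7,z)[:2]
obj=lambda pts,w,h,z: None
import itertools
def fit(px4,w,h,z):
    W=np.array([g(u,v,z) for u,v in px4]); O=np.array([[-w,h],[-w,-h],[w,-h],[w,h]])/2. # TL,TR,BR,BL: x down image, y?
    best=None
    for sg in (1,-1):
        Q=O*[1,sg]; c=W.mean(0); A=(W-c).T@Q; U,S,V=np.linalg.svd(A); D=np.diag([1,np.linalg.det(U@V)]); Rm=U@D@V; e=np.abs(Q@Rm.T+c-W).max()
        if best is None or e<best[0]: best=(e,c,np.degrees(np.arctan2(Rm[1,0],Rm[0,0])),Rm)
    return best
for n,b in {"box":fit([(380,37),(564,29),(548,286),(391,290)],140,96,.026),"curb":fit([(424,112),(520,108),(517,222),(428,224)],62,52,.030)}.items():
    print(n,b[:3],"bore",b[1]+b[3]@[-14,0])
print("bore px",g(470,143,.03),"batts",g(475,185,.035),g(476,206,.035))
print("plug top",g(397,389,s[2]+.0131),s*1000)
```

```text
24.6 tcp [571.3 266.7 147.3] rot [ 0.579  0.816 -0.   ] open 0.232 q [ 0.28  0.27  1.76 -0.    1.11 -0.68]
box (np.float64(0.9206166660849817), array([538.93270637, 341.85362285]), np.float64(-33.33928988075707)) bore [527.23667686 349.54796452]
curb (np.float64(1.0922393868580684), array([538.55449079, 342.46136051]), np.float64(-32.873208938453374)) bore [526.7962582  350.06030558]
bore px [526.55086762 348.71461805] batts [546.52476883 338.19349508] [556.48063952 332.49078741]
plug top [570.85461044 267.75304751] [571.31006133 266.73631735 147.28413592]
```

>>> move_arm(plan=[-10,18,0,0,0,2,16,-12,23,-15,0,0,0,16,-12,23,-25,0,0,0,16,-10.5,18,-25,0,0,0,16,0,0,-15,0,0,0,16,0,0,0,0,0,0,16,0,0,0,0,0,0,16,0,0,0,0,0,0,16])

```text
time: 25.4
eef_pos: [0.5282, 0.3494, 0.0691]
tcp_rot: [0.287, 0.958, 0.001, 0.001]
contact_force: [1.3, 0.2, -0.8]
opening: 0.232
finger_force: 39.3
```

Run:
```python
from h import *
st(); d=snap("wrist","w12",(180,150,380,300)); st()
# battery blob & bore projection, numerically
s,c,m=blob(d,(100,90,40),(130,255,255)); print(s,c)
p=ctrl.get_state()["eef_pos"]
print("bat pred",px(d,[.5515,.3353,.035]))
```

```text
25.4 tcp [528.2 349.4  69.1] rot [0.55  0.835 0.003] open 0.232 q [ 0.42  0.37  1.79 -0.    0.98 -0.56]
25.45 tcp [528.1 349.5  69.2] rot [0.55  0.835 0.003] open 0.235 q [ 0.42  0.37  1.79 -0.    0.98 -0.56]
[295 285   4   3   9] [296.55555556 286.33333333]
bat pred (np.float64(278.29588823129166), np.float64(278.2468423748514))
```

>>> move_arm(plan=[-1,-0.5,-8,0,0,0,16,0,0,-8,0,0,0,16,0,0,-5,0,0,0,16,0,0,-3,0,0,0,16,0,0,0,0,0,0,16,0,0,0,0,0,0,16])

```text
time: 26.05
eef_pos: [0.5252, 0.3495, 0.0432]
tcp_rot: [0.286, 0.958, -0.0, -0.0]
contact_force: [0.4, 0.5, -1.3]
opening: 0.234
finger_force: 39.3
```

No contact with the plug foot 8 mm inside the bore. Carry on down.

>>> move_arm(plan=[1,0,-3,0,0,0,16,0,0,-3,0,0,0,16,0,0,-3,0,0,0,16,0,0,0,0,0,0,16,0,0,-1.5,0,0,0,16,0,0,0,0,0,0,16])

```text
time: 26.65
eef_pos: [0.5262, 0.3494, 0.0326]
tcp_rot: [0.286, 0.958, -0.0, -0.0]
contact_force: [-0.4, 1.6, -0.2]
opening: 0.236
finger_force: 39.3
```

>>> move_arm(plan=[0,0,-1,0,0,0,16,0,0,-1,0,0,0,16,0,0,0,0,0,0,16])

```text
time: 26.95
eef_pos: [0.5262, 0.3494, 0.0307]
tcp_rot: [0.286, 0.958, -0.0, -0.0]
contact_force: [0.1, -0.1, -0.6]
opening: 0.231
finger_force: 39.3
```

>>> move_arm(plan=[0,0,0,0,0,0,40,0,0,0,0,0,0,40,0,0,0,0,0,0,40,0,0,15,0,0,0,40,0,0,40,0,0,0,40,0,0,45,0,0,0,40,2,-30,30,0,0,0,40,3,-40,0,0,0,-7.9,40,3,-40,0,0,0,-7.9,40,3,-40,0,0,0,-7.9,40,3,-40,0,0,0,-7.9,40,0,0,0,0,0,0,40])

```text
time: 28.15
eef_pos: [0.5411, 0.1557, 0.1624]
tcp_rot: [0.539, 0.842, 0.0, 0.001]
contact_force: [-0.8, 0.3, 0.7]
opening: 0.473
finger_force: 0.0
```

Run:
```python
from h import *
st()
for n in ("scene","side"):
    e=cam(n); cv2.imwrite(f"pics/{n}12.png",e["color"][:,:,::-1])
    m=cv2.inRange(cv2.cvtColor(e["color"],cv2.COLOR_RGB2HSV),(15,90,50),(35,255,255)); q=[px(e,[.5265,.3495,z]) for z in (.042,.046)]
    u,v=map(int,q[1]); y,x=np.nonzero(m[v-15:v+20,u-15:u+15]); print(n,q,"brass n",len(x),"u",x.min()+u-15,x.max()+u-15,"v",y.min()+v-15,y.max()+v-15)
    # predicted top-edge rows
    for zt in (.042,.046,.050):
        P=np.array([px(e,[.5265+.011*np.cos(t),.3495+.011*np.sin(t),zt]) for t in np.arange(0,6.3,.2)]); print(zt,P.min(0),P.max(0))
```

```text
28.15 tcp [541.1 155.7 162.4] rot [0.908 0.419 0.001] open 0.473 q [ 0.1   0.11  1.92 -0.    1.12 -0.33]
scene [(np.float64(451.89856512547533), np.float64(259.83129433268243)), (np.float64(452.37166286654764), np.float64(258.2755699499812))] brass n 153 u 444 457 v 256 270
0.042 [446.01040159 256.02587882] [457.80205929 263.71138147]
0.046 [446.46826627 254.47491437] [458.29074661 262.150934  ]
0.05 [446.92832806 252.91655582] [458.78179152 260.58291217]
side [(np.float64(241.64067344376016), np.float64(129.51334084127438)), (np.float64(241.55514706721186), np.float64(128.44378629305066))] brass n 62 u 237 244 v 128 136
0.042 [237.86245339 127.04401338] [245.40732557 131.99970832]
0.046 [237.76790724 125.97422491] [245.33081054 130.93044632]
0.05 [237.67290963 124.89935641] [245.25393044 129.85605287]
```

>>> move_arm(plan=[2.5,-40,0,0,0,-7.8,40,2.5,-40,0,0,0,-7.8,40,2.5,-40,0,0,0,-7.8,40,2.5,-40,0,0,0,-7.8,40,2.5,-40,0,0,0,-7.9,40,2.5,-42,-15,0,0,0,40,0,0,-25,0,0,0,40,0,0,0,0,0,0,40,0,0,0,0,0,0,40,0,0,0,0,0,0,40])

```text
time: 29.25
eef_pos: [0.5562, -0.0814, 0.1223]
tcp_rot: [0.787, 0.617, 0.001, 0.001]
contact_force: [-0.1, 0.2, -0.6]
opening: 0.469
finger_force: 0.0
```

Run:
```python
from h import *
st(); d=snap("wrist","w13",(80,80,480,380)); st()
print((np.array(px(d,[.5555,-.0863,.065]))-80)*2)
```

```text
29.25 tcp [556.2 -81.4 122.3] rot [ 0.971 -0.239  0.002] open 0.469 q [-0.33  0.16  1.94  0.    1.04 -0.08]
29.3 tcp [556.3 -81.5 122.4] rot [ 0.971 -0.239  0.002] open 0.467 q [-0.33  0.15  1.94  0.    1.04 -0.08]
[394.95839826 303.86449969]
```

View pics/w13.png

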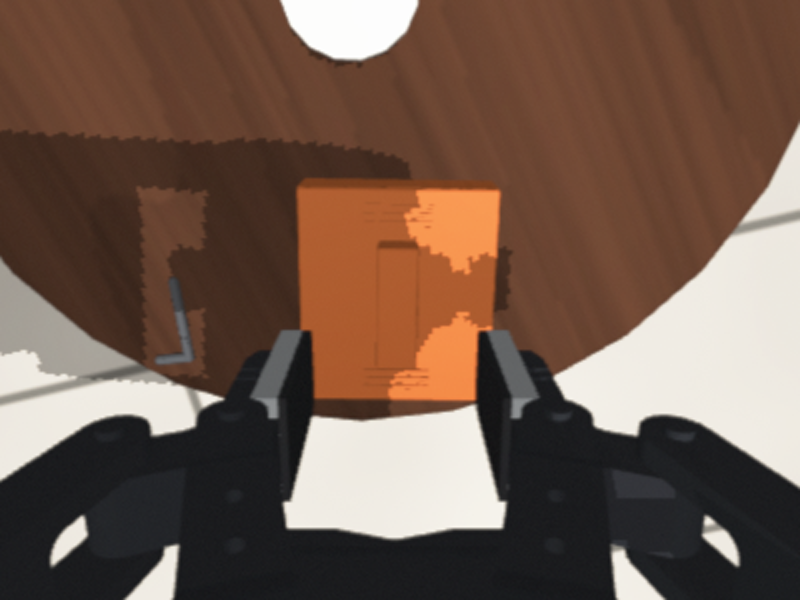

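The cover is square to the tool, with the rib at (398,308) in the crop against a predicted (395,304). Next: grip the rib across its width and lift.

>>> move_arm(plan=[0,-6,-25,0,0,0,40,0,0,-25,0,0,0,40,0,0,-16,0,0,0,40,0,0,0,0,0,0,6,0,0,0,0,0,0,6,0,0,0,0,0,0,6,0,0,0,0,0,0,6,0,0,0,0,0,0,6,0,0,0,0,0,0,6], newtons=60)

```text
time: 30.2
eef_pos: [0.5557, -0.0887, 0.0557]
tcp_rot: [0.788, 0.616, 0.0, 0.0]
contact_force: [-0.5, 0.3, 2.6]
opening: 0.144
finger_force: 60.9
```

>>> move_arm(plan=[0,0,8,0,0,0,6,0,0,20,0,0,0,6,0,0,40,0,0,0,6,0,0,45,0,0,0,6,0,30,10,0,0,7.9,6,-1,40,0,0,0,7.9,6,-2,40,0,0,0,7.9,6,-2,40,0,0,0,7.9,6,-2,40,0,0,0,7.9,6,-2,40,0,0,0,7.9,6,-2,40,0,0,0,7.9,6,-2,40,0,0,0,7.9,6])

```text
time: 31.4
eef_pos: [0.5419, 0.223, 0.1783]
tcp_rot: [0.346, 0.938, 0.0, 0.0]
contact_force: [0.4, 0.3, -0.8]
opening: 0.139
finger_force: 60.6
```

>>> move_arm(plan=[-1,35,0,0,0,7.4,6,-1,40,-15,0,0,0,6,-1,30,-30,0,0,0,6,0,14,-30,0,0,0,6,0,0,0,0,0,0,6,0,0,0,0,0,0,6,0,0,0,0,0,0,6])

```text
time: 32.1
eef_pos: [0.5406, 0.34, 0.105]
tcp_rot: [0.287, 0.958, 0.001, 0.001]
contact_force: [1.0, -0.9, -0.6]
opening: 0.141
finger_force: 60.5
```

Run:
```python
from h import *
st()
for n in ("scene","side"):
    e=cam(n); cv2.imwrite(f"pics/{n}14.png",e["color"][:,:,::-1]); s,c,m=blob(e,(5,150,60),(17,255,255)); print(n,s,c)
    k=cv2.findContours(m,0,2)[0]; k=max(k,key=cv2.contourArea); print(cv2.approxPolyDP(k,3,True)[:,0].tolist())
    p=ctrl.get_state()["eef_pos"]; a=np.radians(-33.1); X=np.array([np.cos(a),np.sin(a),0]);Y=np.array([-X[1],X[0],0])
    print([np.round(px(e,p+[0,0,z]+.04*i*X+.035*j*Y)).tolist() for z in (-.0257,-.0027) for i in (1,-1) for j in (1,-1)])
```

```text
32.1 tcp [540.6 340.  105. ] rot [0.551 0.835 0.002] open 0.141 q [ 0.4   0.33  1.76 -0.    1.04 -0.58]
scene [ 192  204  178  121 8246] [280.33252486 265.12357507]
[[195, 247], [202, 252], [198, 252], [195, 262], [192, 260], [199, 267], [193, 272], [195, 277], [205, 278], [201, 284], [196, 281], [205, 292], [210, 291], [206, 294], [209, 297], [210, 292], [217, 304], [221, 301], [223, 308], [229, 307], [235, 314], [239, 312], [260, 322], [263, 319], [281, 324], [281, 320], [291, 324], [298, 322], [292, 318], [287, 321], [293, 313], [303, 320], [300, 322], [306, 318], [306, 322], [312, 320], [309, 308], [318, 314], [314, 320], [322, 317], [322, 312], [326, 316], [343, 308], [339, 299], [344, 299], [346, 292], [336, 289], [335, 294], [344, 298], [334, 297], [330, 291], [336, 287], [331, 288], [324, 281], [334, 266], [340, 275], [332, 275], [330, 283], [337, 276], [336, 284], [342, 288], [345, 285], [349, 296], [352, 292], [345, 301], [348, 305], [367, 279], [365, 269], [369, 265], [354, 263], [358, 259], [368, 262], [362, 258], [367, 254], [360, 243], [353, 247], [351, 243], [357, 244]
[... 940 characters left out ...]
, 228], [243, 239], [274, 259], [262, 241], [269, 236], [277, 251], [278, 245], [274, 244], [282, 244], [287, 254], [284, 260], [293, 264], [331, 260], [327, 248], [336, 256], [345, 253], [359, 241], [367, 224], [366, 203], [362, 204], [365, 200], [359, 196], [359, 189], [341, 173], [315, 163], [288, 162], [256, 174], [266, 185], [266, 194], [278, 198], [282, 205], [274, 200], [295, 230], [305, 236], [302, 241], [307, 243], [306, 247], [286, 223], [279, 223], [283, 228], [279, 230], [274, 221], [283, 220], [280, 217], [280, 221], [274, 221], [244, 188], [241, 195]]
[[263.0, 114.0], [258.0, 130.0], [236.0, 111.0], [230.0, 126.0], [263.0, 107.0], [258.0, 123.0], [235.0, 104.0], [229.0, 120.0]]
```

>>> move_arm(plan=[-2,2.5,-10,0,0,0,6,0,0,-15,0,0,0,6,0,0,-12,0,0,0,6,0,0,-8,0,0,0,6,0,0,-4,0,0,0,6,0,0,-2,0,0,0,6,0,0,0,0,0,0,6])

```text
time: 32.9
eef_pos: [0.5376, 0.3431, 0.052]
tcp_rot: [0.287, 0.958, 0.0, 0.0]
contact_force: [-0.8, 0.8, -1.1]
opening: 0.138
finger_force: 60.5
```

>>> move_arm(plan=[0,0,-1.5,0,0,0,6,0,0,-1,0,0,0,6,0,0,0,0,0,0,6])

```text
time: 33.2
eef_pos: [0.538, 0.3433, 0.0517]
tcp_rot: [0.287, 0.958, 0.0, 0.0]
contact_force: [-3.6, -1.9, 7.9]
opening: 0.139
finger_force: 61.6
```

```bash
cat > chk.py <<'E'
from h import *
st(); a=np.radians(-33.1); X=np.array([np.cos(a),np.sin(a),0]);Y=np.array([-X[1],X[0],0]); c=np.array([.5387,.3422,0])
for n in ("scene","side"):
    e=cam(n); cv2.imwrite(f"pics/{n}_chk.png",e["color"][:,:,::-1])
    m=cv2.inRange(cv2.cvtColor(e["color"],cv2.COLOR_RGB2HSV),(5,180,60),(17,255,255)); m[:,:380]*= (n=="side"); 
    if n=="side": m[145:]=0
    k=max(cv2.findContours(m,0,2)[0],key=cv2.contourArea); print(n,cv2.boundingRect(k),cv2.approxPolyDP(k,2,True)[:,0].tolist())
    P=np.array([px(e,c+[0,0,z]+.04*i*X+.035*j*Y) for z in (.026,.049) for i in (1,-1) for j in (1,-1)]+[px(e,c+[0,0,.061]+.022*i*X+.007*j*Y) for i in (1,-1) for j in (1,-1)])
    print("pred",P.min(0),P.max(0)-P.min(0),np.round(P[:8]).tolist())
E
python3 chk.py
```

```text
33.2 tcp [538.  343.3  51.7] rot [0.55  0.835 0.001] open 0.139 q [ 0.41  0.4   1.78 -0.    0.96 -0.58]
scene (421, 245, 55, 43) [[441, 245], [423, 261], [421, 269], [453, 287], [473, 267], [475, 259], [464, 254], [454, 265], [450, 262], [454, 249], [452, 247], [442, 259]]
pred [419.99531322 242.75088771] [56.24810157 46.76233143] [[453.0, 290.0], [420.0, 271.0], [473.0, 268.0], [441.0, 252.0], [456.0, 280.0], [422.0, 262.0], [476.0, 259.0], [443.0, 243.0]]
side (230, 121, 31, 22) [[236, 121], [230, 138], [256, 142], [260, 124], [250, 123], [249, 130], [245, 132], [239, 129], [239, 123]]
pred [229.99360968 118.89137533] [32.42579925 24.83424767] [[262.0, 128.0], [258.0, 144.0], [236.0, 125.0], [231.0, 140.0], [262.0, 122.0], [257.0, 138.0], [236.0, 119.0], [230.0, 134.0]]
```

The rim met the box top at exactly the expected height (TCP 51.7). Release and retreat.

>>> move_arm(plan=[0,0,0,0,0,0,35,0,0,0,0,0,0,35,0,0,0,0,0,0,35,0,0,15,0,0,0,35,0,0,35,0,0,0,35,0,0,45,0,0,0,35,0,-40,20,0,0,0,35,0,-40,0,0,0,0,35,0,-40,0,0,0,0,35,0,0,0,0,0,0,35,0,0,0,0,0,0,35])

```text
time: 34.4
eef_pos: [0.5377, 0.2223, 0.1654]
tcp_rot: [0.288, 0.958, 0.001, 0.001]
contact_force: [-0.1, 0.2, -0.2]
opening: 0.409
finger_force: 0.0
```

```bash
python3 chk.py
python3 - <<'E'
from h import *
d=cam("wrist"); m=cv2.inRange(cv2.cvtColor(d["color"],cv2.COLOR_RGB2HSV),(5,150,60),(17,255,255))
q=px(d,[.5387,.3422,.049]); print(q)
n,l,s,c=cv2.connectedComponentsWithStats(m)
for k in range(1,n):
    if s[k,4]>800:
        print(s[k],1000*pt(d,*c[k],.045)); kk=max(cv2.findContours((l==k).astype(np.uint8),0,2)[0],key=cv2.contourArea); r=cv2.approxPolyDP(kk,4,True)[:,0]; print([np.round(1000*pt(d,*v,.049)[:2]).tolist() for v in r])
a=np.radians(-33.1); X=np.array([np.cos(a),np.sin(a)]);Y=np.array([-X[1],X[0]]); print("expected",[np.round(np.array([538.7,342.2])+40*i*X+35*j*Y).tolist() for i in (1,-1) for j in (1,-1)])
for n in ("scene","side"):
    e=cam(n); s,c,_=blob(e,(40,80,20),(85,255,255)); print(n,c,"pred",px(e,[.478,-.349,.060]))
    m=cv2.inRange(cv2.cvtColor(e["color"],cv2.COLOR_RGB2HSV),(0,0,130),(180,60,255)); u,v=map(int,px(e,[.5645,.0165,.056])); print("tin pred",u,v,e["color"][v,u])
E
```

```text
34.4 tcp [537.7 222.3 165.4] rot [0.551 0.834 0.001] open 0.409 q [ 0.22  0.15  1.87  0.    1.13 -0.77]
scene (421, 243, 55, 45) [[444, 243], [423, 262], [421, 269], [453, 287], [472, 268], [475, 259]]
pred [419.99531322 242.75088771] [56.24810157 46.76233143] [[453.0, 290.0], [420.0, 271.0], [473.0, 268.0], [441.0, 252.0], [456.0, 280.0], [422.0, 262.0], [476.0, 259.0], [443.0, 243.0]]
side (231, 121, 30, 22) [[236, 121], [231, 139], [256, 142], [260, 128], [253, 127], [250, 122]]
pred [229.99360968 118.89137533] [32.42579925 24.83424767] [[262.0, 128.0], [258.0, 144.0], [236.0, 125.0], [231.0, 140.0], [262.0, 122.0], [257.0, 138.0], [236.0, 119.0], [230.0, 134.0]]
(np.float64(401.47751584757316), np.float64(125.86649031079679))
[ 350   72  102  103 9469] [535.90022985 343.12076476  45.        ]
[[486.0, 330.0], [546.0, 291.0], [590.0, 349.0], [524.0, 392.0]]
expected [[591.0, 350.0], [553.0, 291.0], [524.0, 393.0], [486.0, 335.0]]
scene [117.36708861 194.84810127] pred (np.float64(118.01673798118273), np.float64(194.71914652214326))
tin pred 278 243 [211 200 186]
side [340.16666667 345.86458333] pred (np.float64(340.76506597551366), np.float64(344.9126564991842))
tin pred 301 202 [168 162 158]
```

```bash
python3 -c "
from plant import order; print(order.sign_off())"
```

```text
the job is handed in; nothing more can be done
None
```

The job is handed in after about 35 s of robot time: rose, knob and lens are on the spindle, the plug is in its bore with the cover closed over it, and the tin was not touched; the last checks, by calculation from camera images rather than by eye, show the lens and cover where they should be.

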